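Clear the bench sander and hold its hold-to-run paddle in the run position

TASK

Put both wood offcuts that lie on the belt of the small bench sander into the open steel scrap tray. Only when both are in the tray, press the sprung hold-to-run paddle at the end of the sander down with the fingertips until it is level, which is half its travel, and finish the program while still holding it there. Never push the paddle through to its bottom stop, and do not knock over the ink bottle or the oil can.

Things in the scene. Friction and masses are not known exactly. Their poses are not given: they have to be found in the camera images.
- sander: Low belt sander, 320 x 110 mm foot, fixed; highest part about 110 mm. Origin: centre of its underside, on the bench top. x runs along the belt away from the paddle, z up. The dark grey belt, 96 mm wide (y), spans x = -20 to 136 mm; its flat top is 70 mm above the bench. At the -x end is the control housing (top 58 mm above the bench) under the paddle.
- paddle (a joint): Hinge of the hold-to-run paddle (rad): 0 released (its free end tilted up 9 degrees), 0.16 level = half travel = run, 0.32 bottom stop. A spring returns it; at the pad it takes about 3 N to start, 8 N at level, 13 N at the stop. Axis: the sander's y direction, at x = -62 mm, 88 mm above the bench.
- paddle_top (a point): Centre of the top of the paddle's black rubber pad (46 x 54 mm, 12 mm thick), 73 mm from the hinge; press here from above. It is about 108 mm above the bench when released and 12 mm lower (96 mm) when the paddle is level; moves with the paddle.
- scrap_tray: Open rectangular sheet-steel tray, 130 (its x) x 100 (its y) x 45 mm high, 3 mm walls, floor 8 mm above the bench, fixed. Origin: centre of its underside; z up.
- rebate_offcut: Pale wood offcut of L-shaped section lying on the belt, 50 long (its x) x 34 wide (its y) x 30 mm high; the lower 16 mm have the full width, above that only the 20 mm on the +y side remain. 35 g. Origin: centre of its underside. Grip across its y.
- tenon_offcut: Pale wood offcut lying on the belt: a block 32 (its x) x 30 (its y) x 28 mm high with a thinner tenon 20 mm long sticking out along +x (16 wide, 14 high). 30 g. Origin: centre of the block's underside. Grip the block across its y.
- ink_bottle: Dark ink bottle, 50 mm across, 66 mm high, standing loose in front of the sander. Origin: centre of its underside.
- oil_can: Copper oil can with a thin spout, 63 mm across, 139 mm high, standing loose. Origin: centre of its underside.

How it is judged:
By the outcome, as a careful person would: the job done as asked, in the order asked, and still so for the second after the job is handed in, while the arm keeps its last pose, push and grip.
It also fails if it takes over 58 s, if anything falls off the work surface, if the arm or the gripper's body presses on something with over 40 N, if the wrist force passes 120 N, or if a joint passes its speed limit or range.

ROBOT

A 6-joint arm with a two-finger parallel gripper is mounted at the origin on a cart in front of the work surface, level with it; the furniture and walls round the work are solid. World frame = base frame: x ahead of the robot, y to its left, z up, the work surface at z = 0. Lengths are in m, angles in rad, forces in N, time in s.
With the tool pointing down it reaches from about 0.3 to 0.875 m from the base axis. Payload 4.2 kg.
Tool frame: the origin (TCP) lies between the finger pads; the fingertips stand 22 mm ahead of it and the grasp point (between the pads) lies 3 mm ahead of it; z points along the fingers, y is the line along which they close (so a half turn about z gives the same grasp; the last joint's range is limited). The gripper opens to 85 mm and grips with 20 to 120 N. Pads are 22 mm wide; open, the fingers measure 114 mm over their backs; the gripper's body (76 mm by 85 mm) begins 54 mm behind the grasp point. The pads swing forward as they close: fully open they stand 13 mm farther back than shut.
Start: joints at [1.124, 0.32, 1.565, -0, 1.257, -0.02], TCP at [0.238, 0.523, 0.253] pointing down, gripper open.
Joint ranges: [-3.11, 3.11], [-0.84, 2.01], [0.21, 2.61], [-1.34, 4.49], [0.05, 2.63], [-2.56, 2.56]. Speed limits (rad/s): [2.57, 2.57, 3.14, 3.14, 3.14, 3.14].

INTERFACE

Orientations are given as a unit quaternion [x, y, z, w].
In Python, from plant import state, get_image, sign_off gives the robot as it stands.
- The arm moves only by the tool arm_command, never from a script. Its argument "moves" is a list of rows, each a list of 2 entries, a list of its own where there are three numbers: the shift along the tool's x, y, z each as a share of 80 mm, from -1 to 1, then the turn, a rotation vector about the tool's x, y, z each as a share of pi/4 rad, from -1 to 1. In form: [[[dx, dy, dz], [ax, ay, az]], ...]. A call has 1 to 12 rows; each row is the pose to reach, as a shift and turn from the pose commanded when the call began, along the tool's axes at that moment; what a row does not reach only later rows make up. A row lasts 1/12 s, in which the tool goes at most 41.7 mm and 7.16 degrees, less where a joint would pass 70% of its speed; a pose out of reach is approached as far as the arm can. A call with a number of a shift or a turn outside -1 to 1 is refused whole. A call with a gripper value outside its range is refused whole. "hand" is the opening, from -1 (shut) to 1 (fully open), so that 0 is half open, set as the call begins (left out, the last holds). The fingers move at their own pace and stop on an object; the grip force is fixed at half the most. Time passes only in rows, so rows that repeat a pose let the fingers close. It gives the time, the measured TCP pose, the force, the opening and the grip force at its end, in the units of the state.
- state(): the state, without advancing time (a new reading comes with each control period).
- get_image(name): name is "scene" or "top" or "wrist"; returns a dict with "pixels" (420x560x3 uint8, red, green, blue), "fx", "fy", "cx", "cy" (pixels), "cam_to_world" (4x4, takes a point from camera to world coordinates). Camera axes: x right, y up, looking along -z (the intrinsics and any distortion apply to the point x, -y, -z); pixel columns grow to the right and rows downward; lengths in m; the calibration is good to about 2 mm. The wrist camera is an equidistant fisheye: a pixel r from the principal point sees the ray r / f radians off the axis. A picture is of the moment at which its call begins. There is no depth.
- sign_off(): hands the job in; it is judged then, once.
The state is a dict: "clock": time; "joint_positions": joint angles; "dq": joint speeds; "joint_torque": joint torques, N m; "ee_pos": TCP position; "eef_rot": TCP orientation; "ft_force": force on the tool from outside, world axes, zero at the start; "moment": the same for the moment, N m; "grip_width": finger opening in m; "grip_force": force on a finger pad.
Only numpy, scipy, OpenCV 4.12 (cv2) and the standard library are available. Lean on these libraries where they do the work, as an engineer would, in place of code of your own. Each camera call takes 0.05 s, during which the arm holds its last target. There are 200 camera calls.

## Working session

There is one attempt and no reset: what is moved stays moved. The work goes in short steps, Python scripts to look and compute and a tool call to move; the robot and the scene stay as the last step left them, time stands still between calls to the robot, and variables do not carry over. Pictures are saved under pics/ and viewed, at most 10 in all, crops included, and the job is handed in when it is done.

Besides the shell and the picture viewer there is one more tool, called after "Request:" as a command line: name --argument value ..., lists and objects as JSON in quotes. arm_command: Moves the arm, as the interface text tells. Its arguments: {"type":"object","properties":{"moves":{"type":"array"},"hand":{"type":"number"}},"required":["moves"]}

```bash
mkdir -p pics
cat > h.py <<'E'
import numpy as np, cv2
from plant import state, get_image, sign_off
def snap(name,fn):
    d=get_image(name); cv2.imwrite('pics/'+fn+'.png',cv2.cvtColor(d['pixels'],cv2.COLOR_RGB2BGR))
    np.savez('pics/'+fn+'.npz',**d); return d
def load(fn): return dict(np.load('pics/'+fn+'.npz'))
def ray(d,u,v,fish=False):
    x=(u-d['cx'])/d['fx']; y=(v-d['cy'])/d['fy']
    if fish:
        r=np.hypot(x,y); s=np.sin(r)/max(r,1e-9); p=np.array([x*s,y*s,np.cos(r)])
    else: p=np.array([x,y,1.])
    M=d['cam_to_world']; w=M[:3,:3]@np.array([p[0],-p[1],-p[2]]); return M[:3,3],w/np.linalg.norm(w)
def onz(d,u,v,z,fish=False):
    o,w=ray(d,u,v,fish); return o+w*(z-o[2])/w[2]
def tri(rs):
    A=np.zeros((3,3));b=np.zeros(3)
    for o,w in rs:
        P=np.eye(3)-np.outer(w,w);A+=P;b+=P@o
    return np.linalg.solve(A,b)
E
python3 - <<'E'
from h import *
for n in('scene','top'):
    d=snap(n,n+'0'); print(n,d['fx'],d['cx'],d['cy'],d['cam_to_world'].round(3).tolist())
d=snap('wrist','wrist0')
a=[cv2.imread(f'pics/{n}0.png') for n in('top','scene')]
print(state())
E
```

```text
scene 428.0887135525577 282.7280058305642 205.9767048945933 [[0.818, 0.415, -0.399, 0.238], [-0.575, 0.611, -0.544, -0.525], [0.018, 0.674, 0.739, 0.743], [0.0, 0.0, 0.0, 1.0]]
top 442.49891392133515 278.2307301990472 211.09685014883087 [[0.075, 0.974, -0.212, 0.426], [-0.997, 0.072, -0.021, -0.053], [-0.005, 0.213, 0.977, 0.911], [0.0, 0.0, 0.0, 1.0]]
{'clock': 0.15, 'joint_positions': array([ 1.12395343e+00,  3.20144903e-01,  1.56538092e+00,  1.02387876e-05,
        1.25739126e+00, -1.99911233e-02]), 'dq': array([-0.0002649 , -0.00203275, -0.00513133, -0.00092559, -0.00144762,
       -0.00093212]), 'joint_torque': array([ 4.63462711e-04, -4.15840423e+01, -2.34346461e+01, -1.55653129e-04,
        5.97751976e-03, -1.90769470e-05]), 'ee_pos': array([0.23790812, 0.52312299, 0.25268241]), 'eef_rot': array([ 2.11810793e-01,  9.77310467e-01, -6.43129965e-04, -1.57909235e-04]), 'ft_force': array([0.30860348, 0.5553257 , 0.31184774]), 'moment': array([-0.0039069 , -0.02334899, -0.05576955]), 'grip_force': 0.0, 'grip_width': 0.08531064302533403}
```

View pics/top0.png

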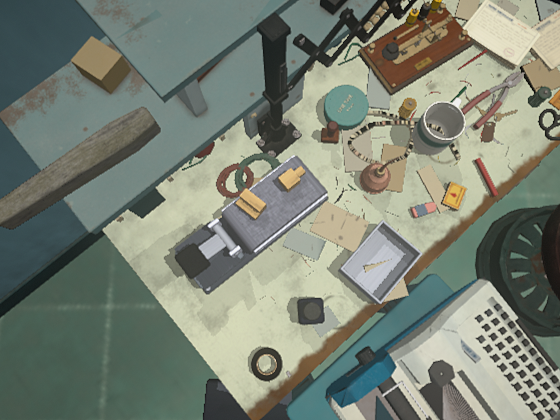

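View pics/scene0.png

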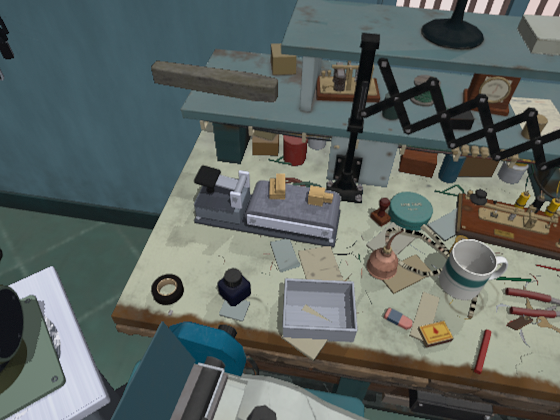

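The top view shows the sander running from (193,260), the black pad, to (310,180). The offcuts are at (250,204) and (291,179), the tray at (380,260), the ink bottle at (311,310), the oil can at (375,178) and a lamp post at (275,130). The scene view shows the same things: offcuts at (278,187) and (320,195), pad at (207,178), tray at (318,308).

Run:
```python
from h import *
t=cv2.imread('pics/top0.png');s=cv2.imread('pics/scene0.png')
a=cv2.resize(t[140:310,160:430],None,fx=2.95,fy=2.95,interpolation=cv2.INTER_CUBIC)[:500]
a=cv2.resize(t[150:250,220:340],(400,333),interpolation=cv2.INTER_CUBIC)
b=cv2.resize(s[160:243,250:350],(400,332),interpolation=cv2.INTER_CUBIC)
b=cv2.resize(b,(400,333))
c=cv2.resize(t[210:310,160:260],(266,266));e=cv2.resize(s[150:250,180:280],(266,266));f=cv2.resize(t[215:305,335:425],(266,266))
o=np.vstack([np.hstack([a,b]),np.hstack([c,e,f,np.zeros((266,2,3),np.uint8)])]);cv2.imwrite('pics/m1.png',o)
for n in('top','scene'):
    d=load(n+'0');im=d['pixels'];hsv=cv2.cvtColor(im,cv2.COLOR_RGB2HSV)
    m=cv2.inRange(hsv,(10,85,120),(30,255,255))
    k,l,st,ce=cv2.connectedComponentsWithStats(m)
    for i in range(1,k):
        if st[i,4]>60 and 220<ce[i,0]<345 and 150<ce[i,1]<230: print(n,st[i],ce[i].round(1))
```

```text
top [278 166  27  24 325] [291.1 176.9]
top [236 188  30  31 451] [250.3 203. ]
scene [270 174  15  21 256] [277.5 184.5]
scene [308 186  25  14 211] [319.1 192.7]
```

View pics/m1.png

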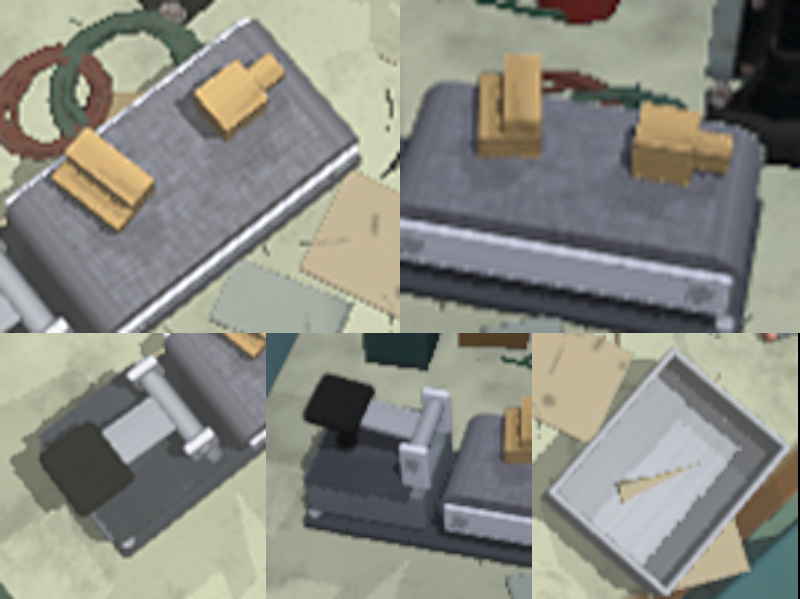

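The montage shows the L piece with its ridge on the upper-right side in the top view. The tenon points away from the paddle and the pad is tilted up. The tray is empty apart from a printed sliver on its floor.

Run:
```python
from h import *
T=load('top0');S=load('scene0');np.set_printoptions(precision=4,suppress=True)
A=lambda x,y:(220+x/3.333-.3,150+y/3.333-.3)
B=lambda x,y:(250+(x-400)/4-.4,160+y/4.01-.4)
C=lambda x,y:(160+x/2.66-.3,210+(y-333)/2.66-.3)
E=lambda x,y:(180+(x-266)/2.66-.3,150+(y-333)/2.66-.3)
F=lambda x,y:(335+(x-532)/2.956-.3,215+(y-333)/2.956-.3)
def p(n,t,s):
    r=[ray(T,*t),ray(S,*s)]; x=tri(r); print(n,x)
    return x
p('ten FL',A(195,95),B(643,104));p('ten FR',A(240,60),B(697,107));p('ten NL',A(228,126),B(635,142));p('ten NR',A(268,92),B(691,147))
p('reb ridge far-L',A(89,129),B(506,56));p('reb ridge far-R',A(89,129),B(506,56))
p('reb ridge nearR',A(153,183),B(541,132)); p('reb ridge nearL',A(140,197),B(503,130))
p('step far L',A(66,160),B(480,73))
p('step nearL',A(115,225),B(478,131))
c=p('pad',C(87,467),E(340,402))
for a,b in(((40,455),(325,374)),((88,422),(375,388)),((133,475),(358,432)),((85,515),(303,415))):p('padc',C(*a),E(*b))
for a,b in(((672,350),(285,281)),((785,447),(353,282)),((668,592),(356,337)),((550,492),(279,337))):
    print('tray rim',onz(T,*F(*a),.045))
p('tray',F(672,350),(354,282))
p('tray',F(550,492),(285,281))
print('belt R',onz(T,*A(358,142),.07),onz(T,*A(118,333),.07),'L',onz(T,*A(250,18),.07),onz(T,*A(8,203),.07))
print('bottle',onz(T,311,305,.066),'can',onz(T,376,178,.06), onz(S,383,264,.03))
```

```text
ten FL [ 0.6684 -0.0322  0.0952]
ten FR [ 0.6876 -0.0559  0.1024]
ten NL [ 0.6502 -0.0517  0.094 ]
ten NR [ 0.671  -0.073   0.0966]
reb ridge far-L [0.6325 0.0295 0.1045]
reb ridge far-R [0.6325 0.0295 0.1045]
reb ridge nearR [ 0.6165 -0.0116  0.0864]
reb ridge nearL [ 0.6028 -0.0033  0.0903]
step far L [0.6204 0.0417 0.0874]
step nearL [0.59   0.0083 0.0857]
pad [0.4995 0.113  0.1004]
padc [0.5043 0.1457 0.1041]
padc [0.5321 0.1164 0.096 ]
padc [0.4974 0.0819 0.0927]
padc [0.4659 0.1095 0.107 ]
tray rim [ 0.6095 -0.2427  0.045 ]
tray rim [ 0.5495 -0.3189  0.045 ]
tray rim [ 0.4495 -0.2441  0.045 ]
tray rim [ 0.5082 -0.1651  0.045 ]
tray [ 0.613  -0.2451  0.0409]
tray [ 0.5096 -0.1666  0.0357]
belt R [ 0.6525 -0.1285  0.07  ] [0.5295 0.0027 0.07  ] L [ 0.7244 -0.06    0.07  ] [0.6007 0.0733 0.07  ]
bottle [ 0.4343 -0.11    0.066 ] can [ 0.6918 -0.2252  0.06  ] [ 0.6985 -0.2432  0.03  ]
```

```bash
cat >> h.py <<'E'
def plan(x,y,z,yaw=None):
    s=state();q=s['eef_rot'];from scipy.spatial.transform import Rotation as R
    M=R.from_quat(q).as_matrix();d=M.T@(np.array([x,y,z])-s['ee_pos'])/.08
    cy=np.degrees(np.arctan2(M[1,1],M[0,1]));print('t',round(s['clock'],2),'pos',s['ee_pos'].round(4),'yaw',cy.round(2),'shift',d.round(3),end=' ')
    if yaw is not None: print('turn',-((yaw-cy+180)%360-180)/45,end='')
    print(' F',s['ft_force'].round(1),'w',round(s['grip_width'],4),'q6',s['joint_positions'][5].round(2))
E
python3 - <<'E'
from h import *
T=load('top0');S=load('scene0');np.set_printoptions(precision=3,suppress=True)
for n,a,b in(('base',(278,138),(346,190)),('posttop',(273,22),(370,40)),('elbow',(372,10),(445,117)),('shelf corner',(70,200),(210,120))):
    print(n,tri([ray(T,*a),ray(S,*b)]))
print(onz(T,278,138,0),onz(S,346,192,0))
plan(.669,-.053,.2,42)
E
```

```text
base [ 0.788 -0.024  0.005]
posttop [ 0.799 -0.014  0.379]
elbow [ 0.898 -0.161  0.268]
shelf corner [0.626 0.386 0.028]
[ 0.786 -0.021  0.   ] [ 0.792 -0.027  0.   ]
t 0.15 pos [0.238 0.523 0.253] yaw 65.54 shift [-7.887 -4.324  0.664] turn 0.5231781105578951 F [0.3 0.6 0.3] w 0.0853 q6 -0.02
```

Run:
```python
from h import *
T=load('top0');S=load('scene0');np.set_printoptions(precision=3,suppress=True)
print(tri([ray(T,103,233),ray(S,184,113)]),tri([ray(T,160,115),ray(S,277,90)]),onz(T,103,233,.2),onz(T,215,140,.2),onz(T,270,105,.2))
print('upper',tri([ray(T,103,40),ray(S,285,33)]))
```

```text
[0.527 0.257 0.167] [0.733 0.18  0.196] [0.522 0.244 0.2  ] [0.695 0.078 0.2  ] [ 0.766 -0.01   0.2  ]
upper [0.815 0.263 0.277]
```

Request:
arm_command --moves '[[[-0.88,-0.71,0],[0,0,0]],[[-0.88,-0.71,0],[0,0,0]],[[-0.88,-0.71,0],[0,0,0]]]'

```text
clock: 0.4
ee_pos: [0.2797, 0.438, 0.2529]
eef_rot: [0.213, 0.977, -0.002, 0.001]
ft_force: [-0.3, -0.9, -0.6]
grip_width: 0.0855
grip_force: 0.0
```

Request:
arm_command --moves '[[[-0.88,-0.71,0],[0,0,0]],[[-0.88,-0.71,0],[0,0,0]],[[-0.88,-0.71,0],[0,0,0]]]'

```text
clock: 0.65
ee_pos: [0.3204, 0.3574, 0.2532]
eef_rot: [0.213, 0.977, -0.002, 0.0]
ft_force: [-0.2, 0.3, -0.2]
grip_width: 0.0857
grip_force: 0.0
```

Request:
arm_command --moves '[[[-0.88,-0.71,0],[0,0,0]],[[-0.88,-0.71,0],[0,0,0]],[[-0.88,-0.71,0],[0,0,0]]]'

```text
clock: 0.9
ee_pos: [0.3611, 0.2772, 0.2533]
eef_rot: [0.214, 0.977, -0.001, 0.001]
ft_force: [-0.5, 0.2, 0.2]
grip_width: 0.0857
grip_force: 0.0
```

Request:
arm_command --moves '[[[-0.88,-0.71,0],[0,0,0]],[[-0.88,-0.71,0],[0,0,0]],[[-0.88,-0.71,0],[0,0,0]]]'

```text
clock: 1.15
ee_pos: [0.402, 0.1967, 0.2533]
eef_rot: [0.214, 0.977, -0.001, 0.001]
ft_force: [0.7, -0.2, -0.7]
grip_width: 0.0856
grip_force: 0.0
```

Request:
arm_command --moves '[[[-0.87,-0.3,0],[0,0,0]],[[-0.87,-0.3,0],[0,0,0]],[[-0.87,-0.3,0],[0,0,0]]]'

```text
clock: 1.4
ee_pos: [0.4573, 0.1475, 0.2533]
eef_rot: [0.214, 0.977, 0.0, 0.001]
ft_force: [0.3, 0.1, 0.5]
grip_width: 0.0852
grip_force: 0.0
```

Request:
arm_command --moves '[[[-0.87,-0.3,0],[0,0,0]],[[-0.87,-0.3,0],[0,0,0]],[[-0.87,-0.3,0],[0,0,0]]]'

```text
clock: 1.65
ee_pos: [0.5107, 0.0972, 0.253]
eef_rot: [0.213, 0.977, -0.0, 0.001]
ft_force: [0.6, -0.1, -0.1]
grip_width: 0.0851
grip_force: 0.0
```

Request:
arm_command --moves '[[[-0.87,-0.3,0],[0,0,0]],[[-0.87,-0.3,0],[0,0,0]],[[-0.87,-0.3,0],[0,0,0]]]'

```text
clock: 1.9
ee_pos: [0.5639, 0.0466, 0.2527]
eef_rot: [0.213, 0.977, -0.0, 0.001]
ft_force: [-0.4, 0.3, -0.1]
grip_width: 0.0856
grip_force: 0.0
```

Request:
arm_command --moves '[[[-0.87,-0.3,0.2],[0,0,0.53]],[[-0.87,-0.3,0.2],[0,0,0.53]],[[-0.87,-0.3,0.2],[0,0,0.53]],[[-0.87,-0.3,0.2],[0,0,0.53]],[[-0.87,-0.3,0.2],[0,0,0.53]],[[-0.87,-0.3,0.2],[0,0,0.53]]]'

```text
clock: 2.4
ee_pos: [0.6136, -0.0009, 0.2371]
eef_rot: [0.408, 0.913, 0.0, -0.001]
ft_force: [0.4, -0.8, -0.0]
grip_width: 0.0855
grip_force: 0.0
```

Run:
```python
from h import *
d=snap('wrist','w1'); print(d['fx'],d['cx'],d['cy'],d['cam_to_world'].round(3).tolist())
plan(.669,-.053,.2,42)
```

```text
325.19226210127806 282.00509899769435 207.44923303773564 [[0.746, -0.631, -0.213, 0.559], [0.666, 0.707, 0.237, 0.061], [0.001, -0.319, 0.948, 0.358], [0.0, 0.0, 0.0, 1.0]]
t 2.45 pos [ 0.6136 -0.0011  0.2373] yaw 41.82 shift [-0.946  0.084  0.466] turn -0.004033822647273963 F [-0.6  0.4  0.3] w 0.0854 q6 -0.75
```

View pics/w1.png

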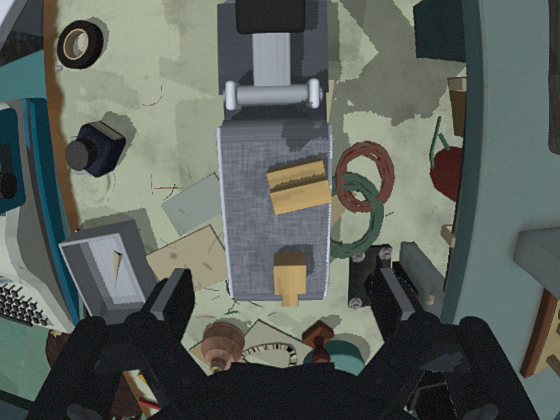

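The wrist view shows the rebate piece at (298,186), turned about 12 degrees, and the tenon block at (290,267) with its tenon pointing down. The belt is upright in the image at columns 218–330. The tray is at (110,270) and the bottle at (95,150).

Run:
```python
from h import *
np.set_printoptions(precision=4,suppress=True)
d=load('w1');im=d['pixels'];hsv=cv2.cvtColor(im,cv2.COLOR_RGB2HSV)
m=cv2.inRange(hsv,(8,80,70),(30,255,255));k,l,st,ce=cv2.connectedComponentsWithStats(m)
for i in range(1,k):
    if st[i,4]>200 and 250<ce[i,0]<340 and 150<ce[i,1]<310:
        mm=(l==i).astype(np.uint8); c=max(cv2.findContours(mm,0,1)[0],key=len)
        print(st[i]); 
        for z in(.07,.098):
            P=np.array([onz(d,*p[0],z,True)[:2] for p in c]);r=cv2.minAreaRect((P*1000).astype(np.float32));print(z,r,cv2.boxPoints(r).round(1).tolist())
        if ce[i,1]>240:
            for row in range(st[i,1],st[i,1]+st[i,3],3):
                x=np.flatnonzero(mm[row]);print(row,x[0],x[-1],im[row,(x[0]+x[-1])//2],end=';')
        else:
            print(cv2.approxPolyDP(c,2,True).reshape(-1,2).tolist())
# belt edges & pad
for n,u,v,z in(('beltL1',219,150,.07),('beltL2',228,280,.07),('beltR1',331,150,.07),('beltR2',328,280,.07)):print(n,onz(d,u,v,z,True))
```

```text
[ 267  158   65   56 2549]
0.07 ((621.0018310546875, 14.326519012451172), (55.12514114379883, 43.13310623168945), 55.21089553833008) [[587.5999755859375, 4.0], [623.0, -20.600000381469727], [654.4000244140625, 24.700000762939453], [619.0, 49.29999923706055]]
0.098 ((614.9569091796875, 18.853200912475586), (49.76115417480469, 38.93598556518555), 55.2108154296875) [[584.7999877929688, 9.5], [616.7000122070312, -12.699999809265137], [645.0999755859375, 28.200000762939453], [613.2000122070312, 50.400001525878906]]
[[320, 158], [317, 161], [314, 159], [313, 162], [296, 163], [295, 166], [278, 167], [278, 170], [274, 168], [267, 172], [275, 213], [331, 201]]
[ 274  253   32   53 1474]
0.07 ((682.2275390625, -64.71766662597656), (32.53945541381836, 63.229515075683594), 41.597599029541016) [[649.0999755859375, -51.900001525878906], [691.0, -99.19999694824219], [715.4000244140625, -77.5999984741211], [673.4000244140625, -30.299999237060547]]
0.098 ((670.2247924804688, -52.49992370605469), (29.373044967651367, 57.077152252197266), 41.59991455078125) [[640.2999877929688, -40.900001525878906], [678.2000122070312, -83.5999984741211], [700.2000122070312, -64.0999984741211], [662.2999877929688, -21.399999618530273]]
253 276 303 [78 67 47];256 275 303 [73 63 42];259 275 304 [79 69 50];262 274 304 [79 68 47];265 274 305 [125 108  76];268 274 305 [181 157 105];271 274 305 [182 157 106];274 274 305 [181 156 106];277 274 305 [183 159 109];280 274 305 [184 160 109];283 274 305 [182 159 106];286 274 305 [183 158 109];289 274 305 [181 158 106];292 275 305 [186 159 108];295 282 297 [173 151 103];298 282 297 [172 148 102];301 283 297 [180 153 104];304 283 297 [179 153 103];beltL1 [ 0.5449 -0.0082  0.07  ]
beltL2 [ 0.6348 -0.1077  0.07  ]
beltR1 [0.6202 0.0587 0.07  ]
beltR2 [ 0.712  -0.0385  0.07  ]
```

Run:
```python
from h import *
np.set_printoptions(precision=4,suppress=True)
d=load('w1')
print('reb edge',onz(d,275,213,.1,True),onz(d,331,201,.1,True),'low',onz(d,267,172,.086,True), onz(d,320,158,.086,True), onz(d,267,172,.07,True))
e=(onz(d,275,213,.1,True)+onz(d,331,201,.1,True))/2;a=np.radians(55.2-90);print('reb c',e-.017*np.array([np.cos(a),np.sin(a),0]))
b=onz(d,289.8,279.5,.098,True);print(b)
plan(b[0],b[1],.115,41.6);plan(b[0],b[1],.096,41.6)
```

```text
reb edge [ 0.6158 -0.0112  0.1   ] [0.6437 0.028  0.1   ] low [0.5892 0.0082 0.086 ] [0.6146 0.0474 0.086 ] [0.591  0.0051 0.07  ]
reb c [0.6158 0.0181 0.1   ]
[ 0.6697 -0.0518  0.098 ]
t 2.45 pos [ 0.6136 -0.0011  0.2373] yaw 41.82 shift [-0.941  0.1    1.528] turn 0.00485506624161442 F [-0.6  0.4  0.3] w 0.0854 q6 -0.75
t 2.45 pos [ 0.6136 -0.0011  0.2373] yaw 41.82 shift [-0.942  0.1    1.766] turn 0.00485506624161442 F [-0.6  0.4  0.3] w 0.0854 q6 -0.75
```

Request:
arm_command --moves '[[[-0.94,0.1,0.0],[0,0,0]],[[-0.94,0.1,0.4],[0,0,0]],[[-0.94,0.1,0.8],[0,0,0]],[[-0.94,0.1,0.8],[0,0,0]],[[-0.94,0.1,0.8],[0,0,0]]]' --hand 0.4

```text
clock: 2.87
ee_pos: [0.6686, -0.0525, 0.1716]
eef_rot: [0.409, 0.913, -0.001, -0.003]
ft_force: [0.2, 0.0, -0.1]
grip_width: 0.0597
grip_force: 0.0
```

Request:
arm_command --moves '[[[0,0,0.3],[0,0,0]],[[0,0,0.5],[0,0,0]],[[0,0,0.5],[0,0,0]],[[0,0,0.5],[0,0,0]]]'

```text
clock: 3.2
ee_pos: [0.6702, -0.0524, 0.1353]
eef_rot: [0.409, 0.913, 0.0, 0.001]
ft_force: [-0.0, 0.8, 0.2]
grip_width: 0.0599
grip_force: 0.0
```

Run:
```python
from h import *
d=snap('wrist','w2')
plan(.6697,-.0518,.096,41.6)
```

```text
t 3.25 pos [ 0.6708 -0.0527  0.136 ] yaw 41.76 shift [ 0.019 -0.005  0.5  ] turn 0.0034674900187402122 F [-0.3 -0.5  0.3] w 0.0595 q6 -0.82
```

View pics/w2.png

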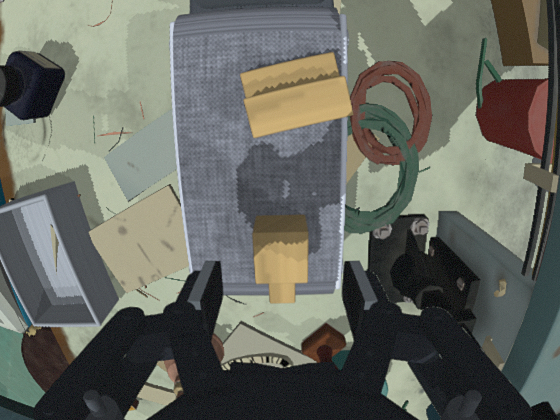

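The block at (281,258) is centred between the fingers at columns 220 and 345. The lamp base is clear to the right.

Request:
arm_command --moves '[[[0.02,-0.01,0.3],[0,0,0]],[[0.02,-0.01,0.5],[0,0,0]],[[0.02,-0.01,0.5],[0,0,0]],[[0.02,-0.01,0.5],[0,0,0]]]'

```text
clock: 3.58
ee_pos: [0.6689, -0.0525, 0.0948]
eef_rot: [0.409, 0.913, 0.0, 0.001]
ft_force: [0.8, 0.3, 0.8]
grip_width: 0.0602
grip_force: 0.0
```

Request:
arm_command --moves '[[[0,0,0],[0,0,0]],[[0,0,0],[0,0,0]],[[0,0,0],[0,0,0]],[[0,0,0],[0,0,0]],[[0,0,0],[0,0,0]],[[0,0,0],[0,0,0]],[[0,0,0],[0,0,0]],[[0,0,0],[0,0,0]]]' --hand -1

```text
clock: 4.25
ee_pos: [0.6697, -0.0528, 0.0956]
eef_rot: [0.409, 0.912, 0.001, 0.002]
ft_force: [-0.1, 0.5, 5.7]
grip_width: 0.0287
grip_force: 59.5
```

Request:
arm_command --moves '[[[0,0,-0.4],[0,0,0]],[[0,0,-0.8],[0,0,0]],[[0,0,-1],[0,0,0]],[[0,0,-1],[0,0,0]]]'

```text
clock: 4.58
ee_pos: [0.6708, -0.053, 0.1788]
eef_rot: [0.409, 0.912, 0.002, 0.005]
ft_force: [0.6, 0.3, 0.5]
grip_width: 0.0288
grip_force: 58.9
```

Run:
```python
from h import *
plan(.500,-.221,.17,52.5)
```

```text
t 4.58 pos [ 0.6708 -0.053   0.1788] yaw 41.69 shift [-0.147 -2.992  0.091] turn -0.24011614021791652 F [0.6 0.3 0.5] w 0.0288 q6 -0.82
```

Request:
arm_command --moves '[[[-0.04,-0.75,0],[0,0,0]],[[-0.04,-0.75,0],[0,0,0]],[[-0.04,-0.75,0],[0,0,0]]]'

```text
clock: 4.83
ee_pos: [0.6224, -0.0972, 0.1724]
eef_rot: [0.41, 0.912, -0.001, -0.002]
ft_force: [-1.2, -0.3, -0.7]
grip_width: 0.0289
grip_force: 59.2
```

Request:
arm_command --moves '[[[-0.04,-0.75,0],[0,0,0]],[[-0.04,-0.75,0],[0,0,0]],[[-0.04,-0.75,0],[0,0,0]]]'

```text
clock: 5.08
ee_pos: [0.5803, -0.1391, 0.1725]
eef_rot: [0.41, 0.912, -0.001, -0.002]
ft_force: [-0.3, 1.1, 0.1]
grip_width: 0.0289
grip_force: 59.3
```

Request:
arm_command --moves '[[[-0.04,-0.75,0],[0,0,0]],[[-0.04,-0.75,0],[0,0,0]],[[-0.04,-0.75,0],[0,0,0]]]'

```text
clock: 5.33
ee_pos: [0.5385, -0.181, 0.1727]
eef_rot: [0.41, 0.912, -0.0, -0.001]
ft_force: [1.0, 0.7, 0.1]
grip_width: 0.0288
grip_force: 59.4
```

Request:
arm_command --moves '[[[-0.04,-0.75,0],[0,0,-0.24]],[[-0.04,-0.75,0],[0,0,-0.24]],[[-0.04,-0.75,0],[0,0,-0.24]],[[-0.04,-0.75,0],[0,0,-0.24]]]'

```text
clock: 5.67
ee_pos: [0.4984, -0.2218, 0.1731]
eef_rot: [0.323, 0.947, 0.001, 0.0]
ft_force: [-0.1, 0.1, -0.9]
grip_width: 0.0289
grip_force: 59.3
```

Run:
```python
from h import *
d=snap('wrist','w3');s=snap('scene','s3')
o=np.hstack([cv2.imread('pics/w3.png'),np.zeros((420,0,3),np.uint8)])
a=cv2.resize(o,(400,300));b=cv2.imread('pics/s3.png')[150:420,100:460]
cv2.imwrite('pics/m3.png',np.vstack([cv2.resize(o,(800//2*1,300)),cv2.resize(b,(400,300))]))
plan(.500,-.221,.042,52.5)
```

```text
t 5.77 pos [ 0.499  -0.2212  0.1731] yaw 52.48 shift [-0.007  0.007  1.639] turn -0.0004075540914976096 F [-0.2 -0.8  0.1] w 0.0292 q6 -1.36
```

View pics/m3.png

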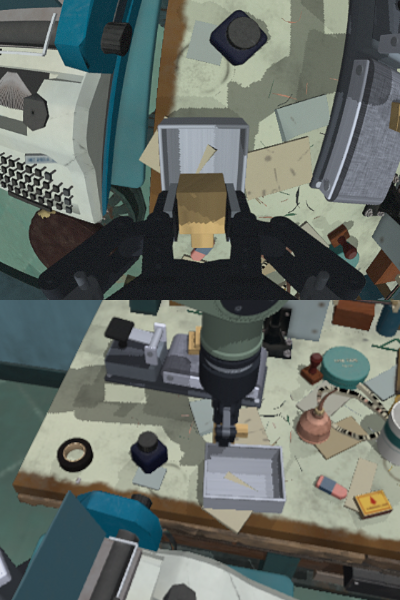

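The tool is aligned with the tray (walls at montage columns 160 and 247, block at 203). The typewriter is clear of it, and the bottle at (238,38) is away from the descent.

Run:
```python
from h import *
d=load('w3')
for u,v in((224,167),(346,167),(228,257)):print(onz(d,u,v,.045,True).round(4))
```

```text
[ 0.4457 -0.2375  0.045 ]
[ 0.5044 -0.1614  0.045 ]
[ 0.5074 -0.2866  0.045 ]
```

Request:
arm_command --moves '[[[0,0,0.4],[0,0,0]],[[0,0,0.7],[0,0,0]],[[0,0,0.7],[0,0,0]],[[0,0,0.7],[0,0,0]]]'

```text
clock: 6.1
ee_pos: [0.4981, -0.2209, 0.1164]
eef_rot: [0.321, 0.947, 0.0, -0.001]
ft_force: [0.6, -1.1, 0.3]
grip_width: 0.0289
grip_force: 59.3
```

Request:
arm_command --moves '[[[0,0,0.4],[0,0,0]],[[0,0,0.8],[0,0,0]],[[0,0,0.93],[0,0,0]],[[0,0,0.93],[0,0,0]],[[0,0,0.93],[0,0,0]]]'

```text
clock: 6.52
ee_pos: [0.4988, -0.2221, 0.044]
eef_rot: [0.321, 0.947, -0.0, 0.001]
ft_force: [-0.1, -0.5, 0.3]
grip_width: 0.0289
grip_force: 59.3
```

Request:
arm_command --moves '[[[0,0,0],[0,0,0]],[[0,0,0],[0,0,0]],[[0,0,0],[0,0,0]],[[0,0,0],[0,0,0]],[[0,0,0],[0,0,0]]]' --hand 0.1

```text
clock: 6.93
ee_pos: [0.4979, -0.2221, 0.0436]
eef_rot: [0.321, 0.947, -0.0, 0.001]
ft_force: [-1.2, -1.1, 0.1]
grip_width: 0.0472
grip_force: 0.0
```

Request:
arm_command --moves '[[[0,0,-0.5],[0,0,0]],[[0,0,-1],[0,0,0]],[[0,0,-1],[0,0,0]],[[0,0,-1],[0,0,0]]]'

```text
clock: 7.27
ee_pos: [0.4991, -0.2227, 0.1255]
eef_rot: [0.322, 0.947, -0.0, 0.003]
ft_force: [-1.0, 0.1, -0.9]
grip_width: 0.0471
grip_force: 0.0
```

Request:
arm_command --moves '[[[0,0,-0.7],[0,0,0]],[[0,0,-0.7],[0,0,0]],[[0,0,-0.7],[0,0,0]]]'

```text
clock: 7.52
ee_pos: [0.499, -0.2226, 0.1814]
eef_rot: [0.322, 0.947, -0.0, 0.003]
ft_force: [-0.2, 0.4, -0.2]
grip_width: 0.0467
grip_force: 0.0
```

Run:
```python
from h import *
d=snap('wrist','w4')
im=d['pixels'];m=cv2.inRange(cv2.cvtColor(im,cv2.COLOR_RGB2HSV),(8,80,70),(30,255,255));k,l,st,ce=cv2.connectedComponentsWithStats(m)
for i in range(1,k):
    if st[i,4]>200: print(st[i],ce[i].round(),onz(d,*ce[i],.03,True).round(3))
plan(.616,.018,.18,-34.8)
```

```text
[ 217    0   44  183 3754] [238.  80.] [ 0.398 -0.189  0.03 ]
[540 141  20  43 717] [550. 161.] [0.645 0.04  0.03 ]
[ 265  176   35   56 1608] [282. 200.] [ 0.502 -0.224  0.03 ]
[211 231  16  38 393] [218. 248.] [ 0.503 -0.301  0.03 ]
[ 54 289  25  14 202] [ 65. 295.] [ 0.436 -0.504  0.03 ]
[522 363  36  31 500] [541. 380.] [ 1.055 -0.058  0.03 ]
t 7.57 pos [ 0.4979 -0.2221  0.1794] yaw 52.49 shift [ 0.656  3.28  -0.008] turn 1.9398615121294602 F [-1.  -0.7 -0.2] w 0.0469 q6 -1.36
```

Request:
arm_command --moves '[[[0.16,0.82,0],[0,0,0]],[[0.16,0.82,0],[0,0,0]],[[0.16,0.82,0],[0,0,0]]]' --hand 0.5

```text
clock: 7.82
ee_pos: [0.5277, -0.1587, 0.1765]
eef_rot: [0.32, 0.947, 0.001, -0.002]
ft_force: [-0.2, 0.2, -0.6]
grip_width: 0.0637
grip_force: 0.0
```

Request:
arm_command --moves '[[[0.16,0.82,0],[0,0,0]],[[0.16,0.82,0],[0,0,0]],[[0.16,0.82,0],[0,0,0]]]'

```text
clock: 8.07
ee_pos: [0.5577, -0.0991, 0.1766]
eef_rot: [0.32, 0.947, 0.001, -0.002]
ft_force: [0.3, 0.6, -0.5]
grip_width: 0.0637
grip_force: 0.0
```

Request:
arm_command --moves '[[[0.16,0.82,0],[0,0,0]],[[0.16,0.82,0],[0,0,0]],[[0.16,0.82,0],[0,0,0]]]'

```text
clock: 8.32
ee_pos: [0.5876, -0.0398, 0.1768]
eef_rot: [0.32, 0.947, 0.0, -0.001]
ft_force: [0.5, -0.2, 0.2]
grip_width: 0.064
grip_force: 0.0
```

Request:
arm_command --moves '[[[0.16,0.82,0],[0,0,0.97]],[[0.16,0.82,0],[0,0,0.97]],[[0.16,0.82,0],[0,0,0.97]],[[0.16,0.82,0],[0,0,0.97]],[[0.16,0.82,0],[0,0,0.97]],[[0.16,0.82,0],[0,0,0.97]],[[0.16,0.82,0],[0,0,0.97]]]'

```text
clock: 8.9
ee_pos: [0.6156, 0.016, 0.1771]
eef_rot: [0.652, 0.759, -0.001, -0.001]
ft_force: [0.0, 0.3, 0.5]
grip_width: 0.0642
grip_force: 0.0
```

Request:
arm_command --moves '[[[0,0,0],[0,0,0.97]],[[0,0,0],[0,0,0.97]],[[0,0,0],[0,0,0.97]],[[0,0,0],[0,0,0.97]],[[0,0,0],[0,0,0.97]],[[0,0,0],[0,0,0.97]],[[0,0,0],[0,0,0.97]],[[0,0,0],[0,0,0.97]]]'

```text
clock: 9.57
ee_pos: [0.6162, 0.0165, 0.178]
eef_rot: [0.885, 0.465, -0.001, -0.0]
ft_force: [-0.5, -0.1, -1.4]
grip_width: 0.0638
grip_force: 0.0
```

Run:
```python
from h import *
d=snap('wrist','w5')
im=d['pixels'];m=cv2.inRange(cv2.cvtColor(im,cv2.COLOR_RGB2HSV),(8,80,70),(30,255,255));k,l,st,ce=cv2.connectedComponentsWithStats(m)
for i in range(1,k):
    if st[i,4]>300:
        c=max(cv2.findContours((l==i).astype(np.uint8),0,1)[0],key=len)
        P=np.array([onz(d,*p[0],.086,True)[:2] for p in c])*1000;r=cv2.minAreaRect(P.astype(np.float32))
        print(st[i],np.round(r[0],1),np.round(r[1],1),round(r[2],1))
plan(.616,.018,.1,-34.8)
```

```text
[ 258  182   51   80 3738] [616.3  15.7] [60.  34.8] 55.6
[ 439  290   46   44 1023] [ 707.2 -155.8] [28.8 74.2] 17.6
[144 371  34  16 304] [418.  -52.7] [19.9 36.2] 44.7
t 9.62 pos [0.6163 0.0167 0.1782] yaw -34.6 shift [ 0.012 -0.011  0.978] turn 0.004489821299810299 F [ 0.2 -0.1  1.2] w 0.0643 q6 0.61
```

View pics/w5.png

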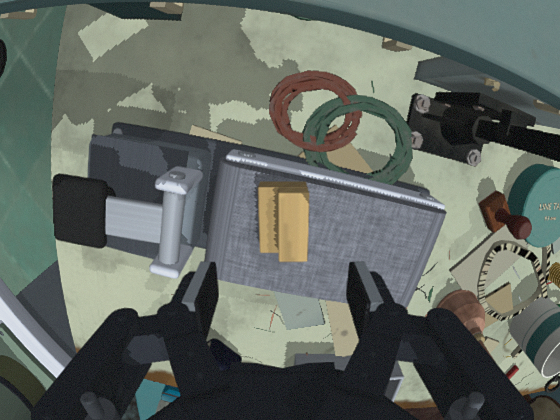

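The rebate piece at (283,222) is aligned and centred between the fingers. The sander's hinge posts at column 165 are clear of the left finger.

Request:
arm_command --moves '[[[0.01,-0.01,0.4],[0,0,0]],[[0.01,-0.01,0.6],[0,0,0]],[[0.01,-0.01,0.6],[0,0,0]]]'

```text
clock: 9.87
ee_pos: [0.6138, 0.0182, 0.1269]
eef_rot: [0.886, 0.465, -0.004, -0.002]
ft_force: [-0.3, -0.4, -0.8]
grip_width: 0.0638
grip_force: 0.0
```

Request:
arm_command --moves '[[[0,0,0.2],[0,0,0]],[[0,0,0.41],[0,0,0]],[[0,0,0.41],[0,0,0]],[[0,0,0.41],[0,0,0]]]'

```text
clock: 10.2
ee_pos: [0.6165, 0.0184, 0.0983]
eef_rot: [0.886, 0.464, -0.0, -0.0]
ft_force: [-0.3, -0.6, 0.4]
grip_width: 0.0642
grip_force: 0.0
```

Request:
arm_command --moves '[[[0,0,0],[0,0,0]],[[0,0,0],[0,0,0]],[[0,0,0],[0,0,0]],[[0,0,0],[0,0,0]],[[0,0,0],[0,0,0]],[[0,0,0],[0,0,0]],[[0,0,0],[0,0,0]],[[0,0,0],[0,0,0]]]' --hand -1

```text
clock: 10.87
ee_pos: [0.6178, 0.0184, 0.1]
eef_rot: [0.886, 0.463, 0.002, 0.001]
ft_force: [-0.2, -0.3, 6.6]
grip_width: 0.0326
grip_force: 60.6
```

Request:
arm_command --moves '[[[0,0,-0.4],[0,0,0]],[[0,0,-0.8],[0,0,0]],[[0,0,-1],[0,0,0]],[[0,0,-1],[0,0,0]]]'

```text
clock: 11.2
ee_pos: [0.6189, 0.0186, 0.1829]
eef_rot: [0.886, 0.463, 0.004, 0.002]
ft_force: [0.0, 0.2, -0.5]
grip_width: 0.0325
grip_force: 59.7
```

Run:
```python
from h import *
plan(.555,-.261,.18,-127.5)
d=snap('wrist','w6')
im=d['pixels'];m=cv2.inRange(cv2.cvtColor(im,cv2.COLOR_RGB2HSV),(8,80,70),(30,255,255));k,l,st,ce=cv2.connectedComponentsWithStats(m)
for i in range(1,k):
    if st[i,4]>300: print(st[i])
```

```text
t 11.2 pos [0.6189 0.0186 0.1829] yaw -34.79 shift [-3.326  1.337  0.028] turn 2.060198632870324 F [ 0.   0.2 -0.5] w 0.0325 q6 0.62
[ 245  225   77  115 7698]
[543 262  17  31 319]
[ 430  290   50   53 1508]
```

Request:
arm_command --moves '[[[-0.83,0.33,0],[0,0,0]],[[-0.83,0.33,0],[0,0,0]],[[-0.83,0.33,0],[0,0,0]]]'

```text
clock: 11.5
ee_pos: [0.598, -0.0551, 0.1763]
eef_rot: [0.887, 0.462, -0.002, -0.0]
ft_force: [-0.1, -0.2, -0.9]
grip_width: 0.0321
grip_force: 59.7
```

Request:
arm_command --moves '[[[-0.83,0.33,0],[0,0,0]],[[-0.83,0.33,0],[0,0,0]],[[-0.83,0.33,0],[0,0,0]]]'

```text
clock: 11.75
ee_pos: [0.5822, -0.1245, 0.1764]
eef_rot: [0.887, 0.462, -0.002, -0.0]
ft_force: [0.0, 0.0, 0.1]
grip_width: 0.0326
grip_force: 59.7
```

Request:
arm_command --moves '[[[-0.83,0.33,0],[0,0,0]],[[-0.83,0.33,0],[0,0,0]],[[-0.83,0.33,0],[0,0,0]]]'

```text
clock: 12.0
ee_pos: [0.5665, -0.1938, 0.1766]
eef_rot: [0.887, 0.462, -0.001, -0.0]
ft_force: [0.4, 0.7, -0.8]
grip_width: 0.0322
grip_force: 59.7
```

Request:
arm_command --moves '[[[-0.83,0.33,0],[0,0,1]],[[-0.83,0.33,0],[0,0,1]],[[-0.83,0.33,0],[0,0,1]],[[-0.83,0.33,0],[0,0,1]],[[-0.83,0.33,0],[0,0,1]],[[-0.83,0.33,0],[0,0,1]],[[-0.83,0.33,0],[0,0,1]]]'

```text
clock: 12.58
ee_pos: [0.5516, -0.2585, 0.1767]
eef_rot: [0.996, 0.087, -0.001, -0.001]
ft_force: [-0.2, 0.2, -0.3]
grip_width: 0.0322
grip_force: 59.8
```

Request:
arm_command --moves '[[[0,0,0],[0,0,1]],[[0,0,0],[0,0,1]],[[0,0,0],[0,0,1]],[[0,0,0],[0,0,1]],[[0,0,0],[0,0,1]],[[0,0,0],[0,0,1]],[[0,0,0],[0,0,1]],[[0,0,0],[0,0,1]]]'

```text
clock: 13.25
ee_pos: [0.5517, -0.2584, 0.1768]
eef_rot: [0.954, -0.299, -0.001, -0.001]
ft_force: [-0.5, -0.6, 0.3]
grip_width: 0.0326
grip_force: 59.8
```

Run:
```python
from h import *
plan(.555,-.261,.048,-127.5)
d=snap('wrist','w7')
```

```text
t 13.25 pos [ 0.5517 -0.2584  0.1768] yaw -124.8 shift [0.057 0.003 1.61 ] turn 0.05997325129455804 F [-0.5 -0.6  0.3] w 0.0326 q6 1.72
```

View pics/w7.png

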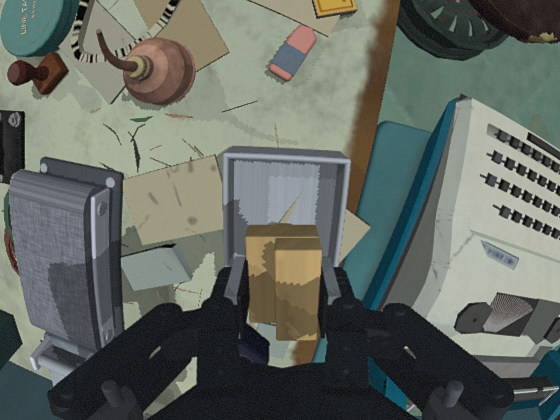

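The rebate piece is held with its long side along the tray, between the tray walls at columns 225 and 348, and the far wall at row 157 has clearance. The can and typewriter are clear.

Request:
arm_command --moves '[[[0.05,0,0.3],[0,0,0.06]],[[0.05,0,0.7],[0,0,0.06]],[[0.05,0,0.8],[0,0,0.06]],[[0.05,0,0.8],[0,0,0.06]]]'

```text
clock: 13.63
ee_pos: [0.5532, -0.2607, 0.1109]
eef_rot: [0.947, -0.321, -0.004, -0.001]
ft_force: [1.0, -0.3, 0.5]
grip_width: 0.0325
grip_force: 59.7
```

Request:
arm_command --moves '[[[0,0,0.3],[0,0,0]],[[0,0,0.6],[0,0,0]],[[0,0,0.83],[0,0,0]],[[0,0,0.83],[0,0,0]],[[0,0,0.83],[0,0,0]]]'

```text
clock: 14.05
ee_pos: [0.5553, -0.2621, 0.0483]
eef_rot: [0.947, -0.321, -0.0, -0.0]
ft_force: [0.3, 0.2, 1.1]
grip_width: 0.0323
grip_force: 59.7
```

Request:
arm_command --moves '[[[0,0,0],[0,0,0]],[[0,0,0],[0,0,0]],[[0,0,0],[0,0,0]],[[0,0,0],[0,0,0]],[[0,0,0],[0,0,0]]]' --hand 0.15

```text
clock: 14.47
ee_pos: [0.5553, -0.2623, 0.0485]
eef_rot: [0.947, -0.321, 0.001, 0.0]
ft_force: [-0.0, -0.5, 1.2]
grip_width: 0.0497
grip_force: 0.0
```

Request:
arm_command --moves '[[[0,0,-0.5],[0,0,0]],[[0,0,-1],[0,0,0]],[[0,0,-1],[0,0,0]],[[0,0,-1],[0,0,0]]]'

```text
clock: 14.8
ee_pos: [0.5566, -0.2629, 0.1309]
eef_rot: [0.947, -0.321, 0.003, 0.0]
ft_force: [-0.5, -0.3, -1.1]
grip_width: 0.049
grip_force: 0.0
```

Request:
arm_command --moves '[[[0,0,-0.9],[0,0,0]],[[0,0,-0.9],[0,0,0]],[[0,0,-0.9],[0,0,0]]]' --hand -1

```text
clock: 15.05
ee_pos: [0.5575, -0.2634, 0.2052]
eef_rot: [0.947, -0.321, 0.005, 0.001]
ft_force: [0.3, -1.2, 0.3]
grip_width: 0.0133
grip_force: 0.0
```

Run:
```python
from h import *
d=snap('wrist','w8')
im=d['pixels'];m=cv2.inRange(cv2.cvtColor(im,cv2.COLOR_RGB2HSV),(8,80,70),(30,255,255));k,l,st,ce=cv2.connectedComponentsWithStats(m)
for i in range(1,k):
    if st[i,4]>300: print(st[i],ce[i].round(),onz(d,*ce[i],.03,True).round(3))
plan(.4995,.113,.18,42)
T=load('top0');
# pad corners at mean height .1
```

```text
[ 297    0   45   32 1003] [319.  14.] [ 0.67 -0.39  0.03]
[ 340    0   43  211 3337] [360. 104.] [ 0.581 -0.37   0.03 ]
[ 132   59   66   60 2465] [167.  87.] [ 0.704 -0.24   0.03 ]
[ 51  74  23  38 318] [62. 90.] [ 0.789 -0.149  0.03 ]
[ 266  166   36  110 3132] [284. 217.] [ 0.537 -0.249  0.03 ]
t 15.1 pos [ 0.5562 -0.2628  0.2023] yaw -127.5 shift [-3.424 -3.294  0.263] turn -3.7667394062316184 F [ 0.8  0.1 -0.3] w 0.0057 q6 1.77
```

Request:
arm_command --moves '[[[-0.86,-0.82,0],[0,0,0]],[[-0.86,-0.82,0],[0,0,0]],[[-0.86,-0.82,0],[0,0,0]]]'

```text
clock: 15.35
ee_pos: [0.5376, -0.1638, 0.1973]
eef_rot: [0.947, -0.321, -0.004, -0.001]
ft_force: [-0.2, -0.1, -0.3]
grip_width: -0.0001
grip_force: 0.0
```

Request:
arm_command --moves '[[[-0.86,-0.82,0],[0,0,0]],[[-0.86,-0.82,0],[0,0,0]],[[-0.86,-0.82,0],[0,0,0]]]'

```text
clock: 15.6
ee_pos: [0.5232, -0.0701, 0.1977]
eef_rot: [0.947, -0.32, -0.003, -0.001]
ft_force: [-0.2, 0.6, 0.2]
grip_width: 0.0001
grip_force: 0.0
```

Request:
arm_command --moves '[[[-0.86,-0.82,0],[0,0,0]],[[-0.86,-0.82,0],[0,0,0]],[[-0.86,-0.82,0],[0,0,0]]]'

```text
clock: 15.85
ee_pos: [0.5091, 0.0233, 0.1981]
eef_rot: [0.947, -0.32, -0.002, -0.0]
ft_force: [0.0, 0.5, 0.6]
grip_width: -0.0001
grip_force: 0.0
```

Request:
arm_command --moves '[[[-0.6,-0.6,0],[0,0,-0.9]],[[-0.6,-0.6,0],[0,0,-0.9]],[[-0.6,-0.6,0],[0,0,-0.9]],[[-0.6,-0.6,0],[0,0,-0.9]],[[-0.6,-0.6,0],[0,0,-0.9]],[[-0.6,-0.6,0],[0,0,-0.9]]]'

```text
clock: 16.35
ee_pos: [0.5018, 0.0866, 0.1983]
eef_rot: [1.0, 0.029, -0.001, 0.0]
ft_force: [0.0, -0.2, -0.0]
grip_width: -0.0001
grip_force: 0.0
```

Request:
arm_command --moves '[[[0,0,0],[0,0,-0.9]],[[0,0,0],[0,0,-0.9]],[[0,0,0],[0,0,-0.9]],[[0,0,0],[0,0,-0.9]],[[0,0,0],[0,0,-0.9]],[[0,0,0],[0,0,-0.9]],[[0,0,0],[0,0,-0.9]],[[0,0,0],[0,0,-0.9]]]'

```text
clock: 17.02
ee_pos: [0.5019, 0.0864, 0.1987]
eef_rot: [0.929, 0.369, -0.001, -0.0]
ft_force: [0.3, -0.7, 0.5]
grip_width: -0.0002
grip_force: 0.0
```

Run:
```python
from h import *
d=snap('wrist','w9');t=snap('top','t9')
a=cv2.resize(cv2.imread('pics/w9.png'),(560,420));b=cv2.imread('pics/t9.png')[190:330,310:450]
cv2.imwrite('pics/m9.png',np.hstack([a,cv2.resize(b,(236,420))]))
plan(.4995,.113,.15,-47)
```

```text
t 17.12 pos [0.5021 0.0866 0.1991] yaw -46.6 shift [ 0.204 -0.261  0.613] turn 0.008818765467922023 F [ 0.1 -0.5 -0.9] w 0.0002 q6 0.96
```

View pics/m9.png

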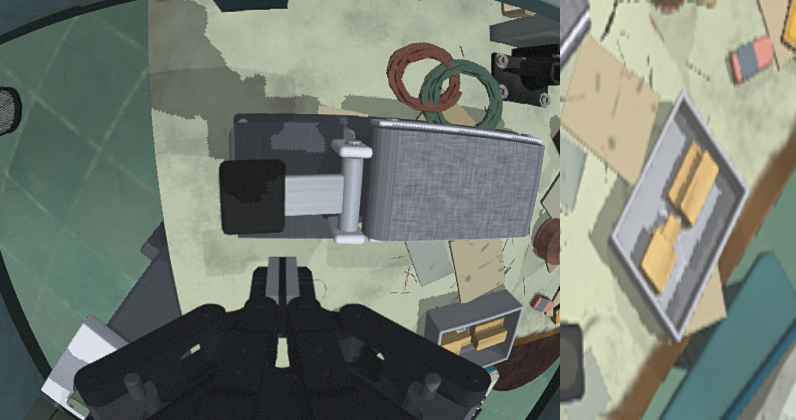

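Both offcuts lie flat in the tray. In the wrist view the pad spans (220,162) to (285,233), with its centre at about (252,198).

Run:
```python
from h import *
d=load('w9')
hsv=cv2.cvtColor(d['pixels'],cv2.COLOR_RGB2GRAY);m=(hsv[150:245,210:300]<45).astype(np.uint8)
k,l,st,ce=cv2.connectedComponentsWithStats(m);i=1+st[1:,4].argmax();print(st[i],ce[i]+[210,150])
p=onz(d,252.5,197.5,.108,True);print(p.round(4));t=tri([ray(d,252.5,197.5,True),ray(load('top0'),192.4,260.1)]);print('tri',t.round(4))
plan(p[0],p[1],.135,-47)
```

```text
[  10    9   66   75 3982] [251.97312908 193.17754897]
[0.5015 0.1142 0.108 ]
tri [0.4985 0.1134 0.099 ]
t 17.12 pos [0.5021 0.0866 0.1991] yaw -46.6 shift [ 0.233 -0.254  0.801] turn 0.008818765467922023 F [ 0.1 -0.5 -0.9] w 0.0002 q6 0.96
```

Request:
arm_command --moves '[[[0.22,-0.26,0.1],[0,0,0]],[[0.22,-0.26,0.5],[0,0,0]],[[0.22,-0.26,0.75],[0,0,0]],[[0.22,-0.26,0.75],[0,0,0]],[[0.22,-0.26,0.75],[0,0,0]]]'

```text
clock: 17.53
ee_pos: [0.5002, 0.114, 0.1391]
eef_rot: [0.929, 0.37, -0.001, -0.0]
ft_force: [0.5, 0.1, 0.6]
grip_width: -0.0001
grip_force: 0.0
```

Request:
arm_command --moves '[[[0,0,0.02],[0,0,0]],[[0,0,0.04],[0,0,0]],[[0,0,0.06],[0,0,0]],[[0,0,0.08],[0,0,0]],[[0,0,0.08],[0,0,0]]]'

```text
clock: 17.95
ee_pos: [0.5007, 0.1141, 0.1336]
eef_rot: [0.929, 0.37, 0.0, 0.0]
ft_force: [0.1, 0.5, 0.0]
grip_width: -0.0002
grip_force: 0.0
```

Run:
```python
from h import *
plan(.500,.1135,.118,-47)
```

```text
t 17.95 pos [0.5007 0.1141 0.1336] yaw -46.52 shift [-0.012 -0.001  0.195] turn 0.010731181263271437 F [0.1 0.5 0. ] w -0.0002 q6 1.01
```

Request:
arm_command --moves '[[[0,0,0.02],[0,0,0]],[[0,0,0.03],[0,0,0]],[[0,0,0.03],[0,0,0]],[[0,0,0.03],[0,0,0]]]'

```text
clock: 18.28
ee_pos: [0.5007, 0.1141, 0.1309]
eef_rot: [0.929, 0.371, 0.0, -0.0]
ft_force: [0.1, 0.3, -0.1]
grip_width: -0.0001
grip_force: 0.0
```

Request:
arm_command --moves '[[[0,0,0.02],[0,0,0]],[[0,0,0.03],[0,0,0]],[[0,0,0.03],[0,0,0]],[[0,0,0.03],[0,0,0]]]'

```text
clock: 18.62
ee_pos: [0.5006, 0.1144, 0.1287]
eef_rot: [0.929, 0.371, 0.0, -0.0]
ft_force: [-1.1, 1.1, 3.5]
grip_width: -0.0001
grip_force: 1.6
```

Request:
arm_command --moves '[[[0,0,0.02],[0,0,0]],[[0,0,0.04],[0,0,0]],[[0,0,0.04],[0,0,0]],[[0,0,0.04],[0,0,0]]]'

```text
clock: 18.95
ee_pos: [0.5007, 0.1144, 0.1254]
eef_rot: [0.929, 0.37, 0.0, -0.0]
ft_force: [-1.7, 2.1, 5.7]
grip_width: 0.0001
grip_force: 2.3
```

Request:
arm_command --moves '[[[0,0,0.03],[0,0,0]],[[0,0,0.06],[0,0,0]],[[0,0,0.06],[0,0,0]],[[0,0,0.06],[0,0,0]],[[0,0,0.06],[0,0,0]]]'

```text
clock: 19.37
ee_pos: [0.5006, 0.1146, 0.1208]
eef_rot: [0.929, 0.37, 0.0, -0.0]
ft_force: [-1.9, 3.0, 6.0]
grip_width: 0.0003
grip_force: 3.3
```

Run:
```python
from h import *
import time
d=snap('wrist','w10');s=snap('scene','s10')
Z=[]
for i in range(6):
    get_image('top');x=state();Z.append(np.r_[x['ee_pos'],x['ft_force']])
print(np.mean(Z,0).round(4),state()['clock'])
a=cv2.imread('pics/s10.png')[140:240,170:300];w=cv2.imread('pics/w10.png')[100:310,140:420]
cv2.imwrite('pics/m10.png',np.vstack([cv2.resize(a,(390,300),interpolation=cv2.INTER_CUBIC),cv2.resize(w,(390,292))]))
```

```text
[ 0.5006  0.1146  0.1209 -2.3628  3.1196  6.7293] 19.7667
```

Request:
arm_command --moves '[[[0,0,0.03],[0,0,0]],[[0,0,0.045],[0,0,0]],[[0,0,0.045],[0,0,0]],[[0,0,0.045],[0,0,0]],[[0,0,0.045],[0,0,0]],[[0,0,0.045],[0,0,0]]]'

```text
clock: 20.27
ee_pos: [0.5005, 0.1147, 0.1176]
eef_rot: [0.929, 0.37, 0.0, -0.001]
ft_force: [-3.8, 3.2, 8.4]
grip_width: 0.0
grip_force: 4.4
```

Run:
```python
from h import *
d=snap('wrist','w11');s=snap('scene','s11')
Z=[]
for i in range(8):
    get_image('top');x=state();Z.append(np.r_[x['ee_pos'],x['ft_force']])
print(np.mean(Z,0).round(4),state()['clock'])
C=lambda f,x0,x1,y0,y1,s:cv2.resize(cv2.imread(f'pics/{f}.png')[y0:y1,x0:x1],s,interpolation=cv2.INTER_CUBIC)
cv2.imwrite('pics/m11.png',np.vstack([np.hstack([C('scene0',180,280,150,225,(400,300)),C('s11',180,280,150,225,(400,300))]),np.hstack([C('w9',140,420,100,310,(400,300)),C('w11',140,420,140,350,(400,300))])]))
```

```text
[ 0.5005  0.1147  0.1176 -3.2591  3.7343  8.6637] 20.7667
```

View pics/m11.png

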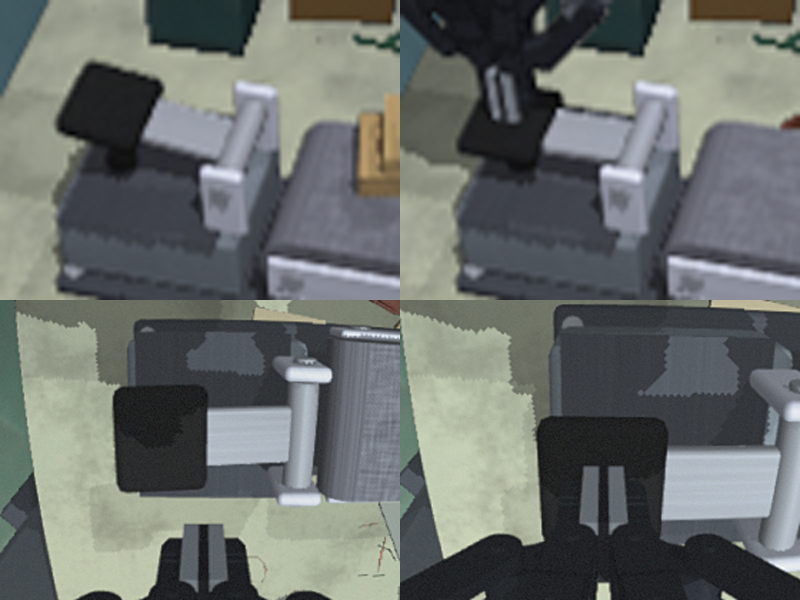

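The paddle arm in the scene crop (about (560,105) to (638,115)) is now parallel to the sander's edges. The pad sits flat under the fingertips, with TCP z at 0.1176 and about 8.5 N on it, both as expected for level.

```bash
python3 -c "
from h import *
print(sign_off())"
```

```text
the job is handed in; nothing more can be done
None
```

I put both offcuts in the scrap tray, then pressed the paddle down to about level by height, force and camera view, and handed the job in at about 21 s with the fingertips still holding it there; the ink bottle and oil can were not touched.

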